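# Unpile the cell-making supplies into their fitted places

## Task

The supplies for the next batch of cells stand in one pile on the bench. Take the pile apart and put each thing in its own place, standing flat and fully home: the weight in the small round seat, the jar in the large round seat, the shorter, taller carton in the shorter, wider bay and the longer, flatter carton in the longer bay. Tip nothing over on the way, and leave the vial where it stands.

Things in the scene. Friction and masses are not known exactly. Their poses are not given: they have to be found in the camera images.
- jar: Standing on the brown carton under the weight: upright round screw-cap jar, 52 mm across the body, 62 mm high, cap 48 mm across over the top 18 mm, 0.14 kg. Loose. Origin at the centre of its underside, z up.
- weight: Top of the pile, on the jar's cap: small brass cylinder weight with a knob, 22 mm across the body, 26 mm high over all, 0.1 kg. Loose. Origin at the centre of its underside, z up.
- short_carton: Brown closed carton under the jar, lying crosswise on the other carton: 66 mm (x) by 105 mm (y) by 48 mm high, 0.35 kg. Loose. Origin at the centre of its underside; long side along y.
- long_carton: White closed carton at the bottom of the pile: 60 mm (x) by 125 mm (y) by 36 mm high, 0.1 kg. Loose; stands on the worktop. Origin at the centre of its underside; long side along y.
- jar_seat: Fixed large grey round dish for the jar: 76 mm outside, 70 mm inside, rim 10 mm high, floor 3 mm above its origin. Origin at the centre of its underside, on the worktop.
- weight_seat: Fixed small grey round dish for the weight: 46 mm outside, 40 mm inside, rim 7 mm high, floor 3 mm above its origin. Origin at the centre of its underside, on the worktop.
- short_bay: Fixed grey rectangular tray for the short brown carton, open on top: inside 84 mm (x) by 123 mm (y), walls 3 mm thick, rim 10 mm high, floor 3 mm above the origin. Origin at the centre of its underside, on the worktop; long side along y. The carton fits either way round.
- long_bay: Fixed grey rectangular tray for the long white carton, open on top: inside 78 mm (x) by 143 mm (y), walls 3 mm thick, rim 10 mm high, floor 3 mm above the origin. Origin at the centre of its underside, on the worktop; long side along y. The carton fits either way round.
- vial: Bystander: small standing sample vial with a black cap, 21 mm across, 53 mm high, loose. To be left alone. Origin at the centre of its underside.

How it is judged:
At the end, for the whole second after the job is handed in: Jar in the large round seat, weight in the small seat (within 13 mm of centre), short carton in the short bay, long carton in the long bay (within 15 mm, parallel within 0.3 rad); each on its place's floor (within 3 to 4 mm), upright within 0.1 rad, at rest, released (horizontal distance between jar and jar_seat below 0.013 m and z of jar in the frame of jar_seat between -0.001 and 0.006 m and angle between each of jar, weight, short_carton, long_carton's own z axis and vertical below 0.1 rad and linear speed of each of jar, weight, short_carton, long_carton below 0.02 m/s and angular speed of each of jar, weight, short_carton, long_carton below 0.2 rad/s and horizontal distance between weight and weight_seat below 0.013 m and z of weight in the frame of weight_seat between -0.001 and 0.006 m and horizontal distance between short_carton and short_bay below 0.015 m and z of short_carton in the frame of short_bay between -0.001 and 0.006 m and angle between the y axis of short_carton and the y axis of short_bay, either way round below 0.3 rad and horizontal distance between long_carton and long_bay below 0.015 m and z of long_carton in the frame of long_bay between -0.001 and 0.006 m and angle between the y axis of long_carton and the y axis of long_bay, either way round below 0.3 rad); the robot touches nothing.
It fails at once if one of the four supplies is tipped over (more than 0.6 rad) (angle between any of long_carton, short_carton, jar, weight's own z axis and vertical above 0.6 rad).
It fails at once if the vial is pushed more than 20 mm or tipped over (distance of vial from where it was at the start of the episode above 0.02 m or angle between vial's own z axis and vertical above 0.5 rad).
It also fails if it takes over 112 s, if anything falls off the work surface, if the arm or the gripper's body presses on something with over 40 N, if the wrist force passes 120 N, or if a joint passes its speed limit or range.

## Robot

A 6-joint arm with a two-finger parallel gripper is mounted at the origin on a cart in front of the work surface, level with it; the furniture and walls round the work are solid. World frame = base frame: x ahead of the robot, y to its left, z up, the work surface at z = 0. Lengths are in m, angles in rad, forces in N, time in s.
With the tool pointing down it reaches from about 0.275 to 0.75 m from the base axis. Payload 10.2 kg.
Tool frame: the origin (TCP) lies midway between the tips of the shut fingers; the grasp point (between the pads) lies 19 mm behind it (env.hold_point_z is the distance from the TCP to the grasp point, in m); z points along the fingers, y is the line along which they close (so a half turn about z gives the same grasp; the last joint's range is limited). The gripper opens to 85 mm and grips with 20 to 120 N. Pads are 22 mm wide; open, the fingers measure 114 mm over their backs; the gripper's body (76 mm by 85 mm) begins 54 mm behind the grasp point. The pads swing forward as they close: fully open they stand 13 mm farther back than shut.
Start: joints at [-1.507, 0.313, 1.498, -0, 1.331, -0.223], TCP at [0.149, -0.504, 0.231] pointing down, gripper open.
Joint ranges: [-2.94, 2.94], [-0.97, 2.17], [0.19, 2.56], [-1.23, 4.37], [0.02, 3.11], [-2.88, 2.88]. Speed limits (rad/s): [2.39, 2.39, 3.01, 3.14, 3.14, 3.14].

## Interface

Orientations are given as a unit quaternion [x, y, z, w].
In Python, from bench import env, kinematics, monitor, eyes, job gives the robot as it stands. The module is installed in compiled form; this text tells all that it offers. Calls block until the motion is done:
- env.reach(position, orientation): joint-space move of the TCP to a pose.
- env.movel(position, velocity=0.15, frame=None, guard=None): straight line of the TCP; frame=None keeps the orientation; velocity is the mean speed in m/s. With guard (N) it stops when the force on the tool has changed by that much, and returns True; else False.
- env.set_joints(angles): joint-space move.
- env.release() and env.close_gripper(effort=None): open the fingers fully, or close them until they stop; effort is the grip in N (None keeps the last).
- env.hold(seconds).
- kinematics.ik(position, orientation): joint angles nearest the present ones, or None.
- monitor.sense(): the state.
- eyes.grab_frame(name): name is "scene" or "side" or "wrist"; returns a dict with "frame" (384x512x3 uint8, red, green, blue), "mtx" (3x3 intrinsics, pixels), "view" (4x4, takes a point from world to camera coordinates). Camera axes: x right, y down, z forward; pixel columns grow to the right and rows downward; lengths in m; the calibration is good to about 2 mm. A picture is of the moment at which its call begins. There is no depth.
A pose or a line that the arm cannot do raises env.MotionError and nothing moves.
- job.hand_in(): hands the job in; it is judged then, once.
The state is a dict: "clock": time; "joints": joint angles; "qvel": joint speeds; "joint_efforts": joint torques, N m; "position": TCP position; "ee_rot": TCP orientation; "contact_force": force on the tool from outside, world axes, zero at the start; "ft_torque": the same for the moment, N m; "finger_gap": opening from 0.0 (shut) to 1.0 (fully open); "gripper_force": force on a finger pad.
Only numpy, scipy, OpenCV 4.12 (cv2) and the standard library are available. Lean on these libraries where they do the work, as an engineer would, in place of code of your own. Each camera call takes 0.05 s, during which the arm holds its last target. There are 200 camera calls.

## Working session

There is one attempt and no reset: what is moved stays moved. The work goes in short steps, each a Python script; the robot and the scene stay as the last script left them, time stands still between calls to the robot, and variables do not carry over. Pictures are saved under pics/ and viewed, at most 14 in all, crops included, and the job is handed in when it is done.

```bash
mkdir -p pics; python3 - <<'E'
from bench import env,eyes,monitor
import cv2,numpy as np
for n in("scene","side"):
    f=eyes.grab_frame(n); cv2.imwrite(f"pics/{n}0.png",cv2.resize(f["frame"][:,:,::-1],(800,600),interpolation=cv2.INTER_CUBIC))
    np.savez(f"pics/{n}0.npz",**f); print(n,f["mtx"].round(1).tolist(),f["view"].round(3).tolist())
s=monitor.sense();print(s["clock"],s["ee_rot"],s["position"])
E
```

```text
scene [[421.1, 0.0, 261.8], [0.0, 421.1, 188.5], [0.0, 0.0, 1.0]] [[0.887, -0.461, 0.018, -0.564], [-0.185, -0.391, -0.902, 0.12], [0.423, 0.797, -0.432, 0.877], [0.0, 0.0, 0.0, 1.0]]
side [[409.5, 0.0, 256.4], [0.0, 409.5, 194.3], [0.0, 0.0, 1.0]] [[-0.79, -0.613, -0.018, 0.259], [-0.443, 0.591, -0.674, 0.42], [0.423, -0.525, -0.738, 0.6], [0.0, 0.0, 0.0, 1.0]]
0.1 [ 9.89732491e-01  1.42930913e-01  4.50382009e-05 -5.90360690e-04] [ 0.14850228 -0.50332957  0.23077808]
```

View pics/scene0.png

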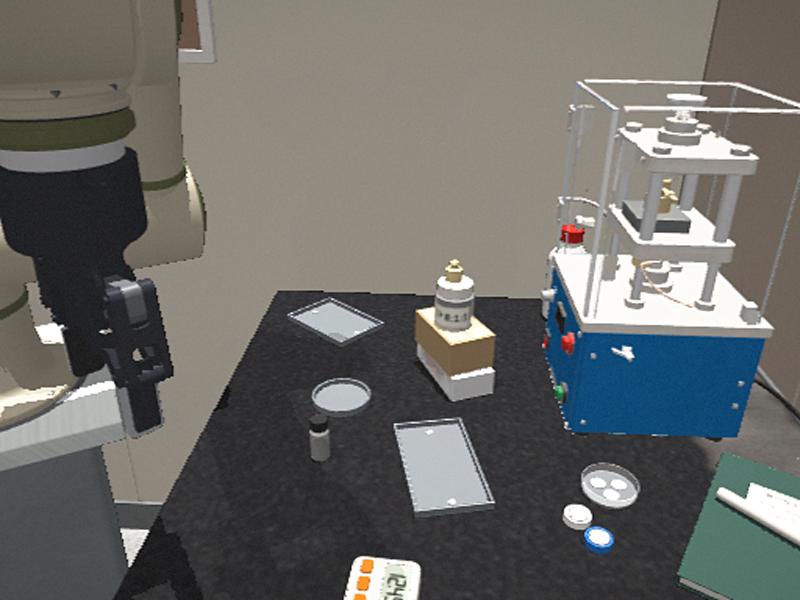

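View pics/side0.png

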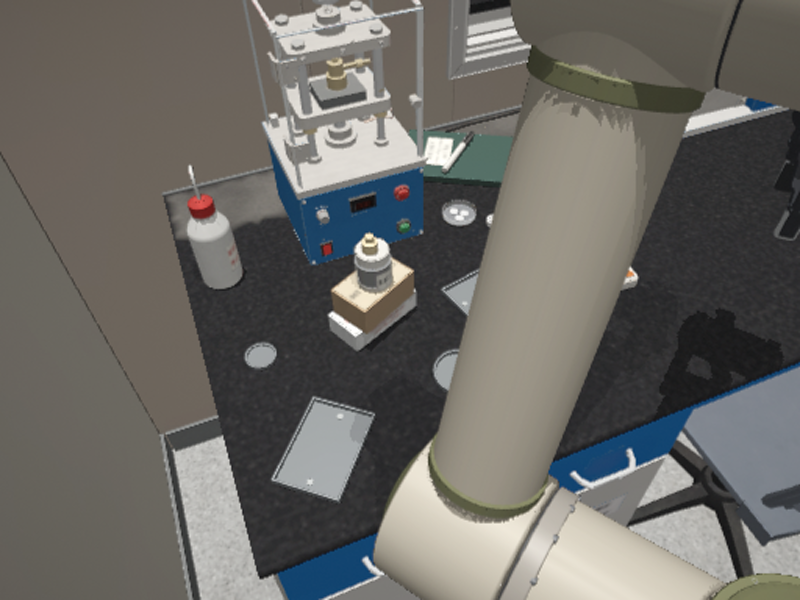

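Scene view: far tray at (335,320), near tray at (443,465), large dish at (341,396), vial base at (319,457), pile at (455,340). Side view: small dish at (261,355), far tray at (325,448), weight knob at (370,237).

```bash
cat > h.py <<'E'
import numpy as np
def ray(f,u,v,z):
    "pixel (full-res 512x384) -> world point on plane z"
    R=f["view"][:3,:3];t=f["view"][:3,3];c=-R.T@t
    d=R.T@np.linalg.inv(f["mtx"])@[u,v,1]
    return c+d*(z-c[2])/d[2]
def proj(f,p):
    q=f["view"][:3,:3]@np.asarray(p)+f["view"][:3,3];q=f["mtx"]@q;return q[:2]/q[2]
E
python3 - <<'E'
from h import *
F={n:dict(np.load(f"pics/{n}0.npz")) for n in("scene","side")}
def P(n,pts,z):
    r=np.array([ray(F[n],u/1.5625,v/1.5625,z)[:2] for u,v in pts]);return r
def box(l,n,pts,z):
    r=P(n,pts,z);print(l,r.round(3).tolist(),"c",r.mean(0).round(3),"sides",np.linalg.norm(np.roll(r,-1,0)-r,axis=1).round(3))
    e=np.roll(r,-1,0)-r;print("   ang",np.degrees(np.arctan2(e[:,1],e[:,0])).round(1))
box("farS","scene",[(289,318),(333,298),(382,323),(341,343)],.01)
box("farD","side",[(315,399),(374,412),(340,500),(273,480)],.01)
box("nearS","scene",[(394,422),(461,419),(493,505),(415,513)],.01)
print("jarseat",P("scene",[(341,395)],.008),"vial",P("scene",[(319,458)],0),"vialtop",P("scene",[(319,420)],.053))
print("wseat",P("side",[(261,355)],.005))
print("weight",P("scene",[(454,263)],.172),P("side",[(370,237)],.172))
box("brownD","side",[(332,291),(370,303),(414,270),(378,258)],.084)
print("brownS",P("scene",[(416,311),(457,348),(494,338)],.084))
print("whiteS bottom",P("scene",[(447,397),(493,388)],0),"whiteD",P("side",[(330,333),(360,347),(416,305)],0), P("side",[(331,318),(361,330)],.036))
E
```

```text
farS [[0.417, -0.008], [0.506, 0.03], [0.542, -0.086], [0.461, -0.117]] c [ 0.482 -0.045] sides [0.097 0.122 0.087 0.118]
   ang [  23.   -72.7 -159.4  112. ]
farD [[0.536, -0.08], [0.46, -0.112], [0.414, 0.007], [0.496, 0.038]] c [ 0.476 -0.037] sides [0.083 0.128 0.088 0.125]
   ang [-157.2  110.9   20.2  -71.4]
nearS [[0.446, -0.324], [0.523, -0.355], [0.475, -0.495], [0.398, -0.47]] c [ 0.46  -0.411] sides [0.083 0.148 0.082 0.153]
   ang [ -21.8 -108.7  161.6   71.7]
jarseat [[ 0.4108665  -0.23947035]] vial [[ 0.34452794 -0.33526977]] vialtop [[ 0.34657629 -0.3359176 ]]
wseat [[ 0.65263527 -0.09091027]]
weight [[ 0.5648668  -0.25313518]] [[ 0.56179129 -0.24113731]]
brownD [[0.599, -0.196], [0.542, -0.21], [0.533, -0.298], [0.59, -0.286]] c [ 0.566 -0.247] sides [0.059 0.088 0.058 0.091]
   ang [-165.9  -96.3   11.4   84. ]
brownS [[ 0.54055698 -0.19984098]
 [ 0.53909609 -0.31143753]
 [ 0.59530089 -0.31026592]]
whiteS bottom [[ 0.53912396 -0.29395816]
 [ 0.60614838 -0.30287697]] whiteD [[ 0.60388235 -0.18419063]
 [ 0.55093943 -0.19076974]
 [ 0.53521818 -0.30601371]] [[ 0.59865988 -0.18589459]
 [ 0.54931475 -0.1946616 ]]
```

```bash
cat >> h.py <<'E'
import cv2
def q(a): return [np.cos(a/2),np.sin(a/2),0,0]   # tool down, closing line at yaw a-90deg
def shot(tag,n="wrist",k=800/512):
    from bench import eyes
    f=eyes.grab_frame(n);np.savez(f"pics/{tag}.npz",**f)
    cv2.imwrite(f"pics/{tag}.png",cv2.resize(f["frame"][:,:,::-1],None,fx=k,fy=k,interpolation=cv2.INTER_CUBIC));return f
E
python3 - <<'E'
from bench import env,kinematics,monitor
from h import *
for a in np.radians([-110,-90,-70,0,70,90,110]):
    print(a.round(2),[ (None if (j:=kinematics.ik(p,q(a))) is None else np.round(j,2).tolist()) for p in([.56,-.247,.2],[.56,-.247,.4])])
a=np.pi/2
if kinematics.ik([.53,-.247,.38],q(a)) is None: a=-a
try: env.reach([.53,-.247,.38],q(a))
except env.MotionError as e: print(e)
f=shot("w1");R=f["view"];print("cam",(-R[:3,:3].T@R[:3,3]).round(3),R[2,:3].round(2));s=monitor.sense();print(s["clock"],s["position"],s["joints"])
E
```

```text
-1.92 [None, None]
-1.57 [[-0.61, 0.53, 1.26, -0.0, 1.35, 2.54], [-0.61, 0.49, 0.81, -0.0, 1.84, 2.54]]
-1.22 [[-0.61, 0.53, 1.26, -0.0, 1.35, 2.19], [-0.61, 0.49, 0.81, -0.0, 1.84, 2.19]]
0.0 [[-0.61, 0.53, 1.26, -0.0, 1.35, 0.96], [-0.61, 0.49, 0.81, -0.0, 1.84, 0.96]]
1.22 [[-0.61, 0.53, 1.26, -0.0, 1.35, -0.26], [-0.61, 0.49, 0.81, -0.0, 1.84, -0.26]]
1.57 [[-0.61, 0.53, 1.26, -0.0, 1.35, -0.61], [-0.61, 0.49, 0.81, -0.0, 1.84, -0.61]]
1.92 [[-0.61, 0.53, 1.26, -0.0, 1.35, -0.96], [-0.61, 0.49, 0.81, -0.0, 1.84, -0.96]]
cam [ 0.53  -0.178  0.522] [-0.   -0.28 -0.96]
1.9083 [ 0.52951828 -0.24787908  0.37959272] [-6.38000412e-01  4.10077067e-01  9.85020746e-01 -1.68563211e-04
  1.74723055e+00 -6.36194885e-01]
```

View pics/w1.png

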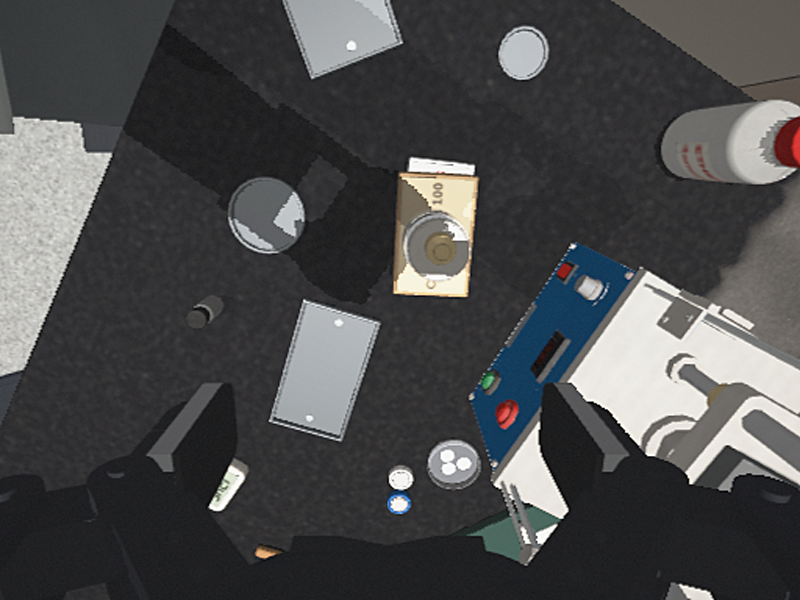

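The wrist view shows everything: brown carton top corners (400,173),(478,177),(468,297),(394,294), knob (440,250), jar seat (267,215), small seat (523,53), long bay (304,301)-(342,440), and the white carton's edge (410,158)-(475,164).

```bash
python3 - <<'E'
from h import *
f=dict(np.load("pics/w1.npz"))
P=lambda pts,z:np.array([ray(f,u/1.5625,v/1.5625,z)[:2] for u,v in pts])
def box(l,pts,z):
    r=P(pts,z);e=np.roll(r,-1,0)-r;print(l,r.round(3).tolist(),"c",r.mean(0).round(3),np.linalg.norm(e,axis=1).round(3),np.degrees(np.arctan2(e[:,1],e[:,0])).round(1))
box("brown",[(400,173),(478,177),(468,297),(394,294)],.084)
box("long bay",[(304,301),(380,320),(342,440),(271,421)],.01)
box("white far edge",[(410,158),(475,164)],.036)
print("knob",P([(440,250)],.172),"jar cap",P([(438,245)],.146),"jarseat",P([(267,215)],.008),"wseat",P([(523,53)],.005),"vial",P([(213,303)],.0))
print("short bay near corners",P([(313,77),(402,43)],.01))
E
```

```text
brown [[0.54, -0.195], [0.605, -0.198], [0.601, -0.302], [0.535, -0.299]] c [ 0.57  -0.249] [0.065 0.104 0.066 0.104] [ -2.9 -92.2 177.5  87.4]
long bay [[0.442, -0.327], [0.521, -0.348], [0.478, -0.491], [0.399, -0.467]] c [ 0.46  -0.408] [0.082 0.149 0.082 0.146] [ -14.8 -107.   163.    72.8]
white far edge [[0.55, -0.184], [0.61, -0.189]] c [ 0.58  -0.186] [0.06 0.06] [ -5.2 174.8]
knob [[ 0.565713   -0.24332641]] jar cap [[ 0.56681092 -0.24444332]] jarseat [[ 0.40931187 -0.23850166]] wseat [[ 0.65447355 -0.09078399]] vial [[ 0.34392647 -0.33223478]]
short bay near corners [[ 0.46069579 -0.11160633]
 [ 0.54275164 -0.08314571]]
```

```bash
python3 - <<'E'
from h import *
W=dict(np.load("pics/w1.npz"));S=dict(np.load("pics/scene0.npz"));D=dict(np.load("pics/side0.npz"))
k=1.5625
print("machine base corners side",[ray(D,u/k,v/k,0).round(3)[:2] for u,v in[(315,262),(424,232)]])
for z in(.1,.13,.16): print(z,[ray(W,u/k,v/k,z).round(3)[:2] for u,v in[(572,245),(470,395)]],[ray(D,u/k,v/k,z).round(3)[:2] for u,v in[(303,190),(424,163)]])
E
```

```text
machine base corners side [array([ 0.726, -0.283]), array([ 0.626, -0.45 ])]
0.1 [array([ 0.683, -0.253]), array([ 0.604, -0.39 ])] [array([ 0.775, -0.324]), array([ 0.662, -0.498])]
0.13 [array([ 0.672, -0.247]), array([ 0.599, -0.375])] [array([ 0.744, -0.298]), array([ 0.637, -0.463])]
0.16 [array([ 0.661, -0.242]), array([ 0.593, -0.36 ])] [array([ 0.714, -0.272]), array([ 0.612, -0.429])]
```

```bash
cat >> h.py <<'E'
def pick(xy,a,z,effort,up=.22,v=.12):
    from bench import env,monitor
    env.release(); env.reach([*xy,up],q(a)); env.movel([*xy,z],velocity=v)
    env.close_gripper(effort); env.hold(.2); s=monitor.sense()
    print("grip",s["finger_gap"],s["gripper_force"],s["position"].round(4) if hasattr(s["position"],"round") else s["position"],s["clock"])
def place(xy,a,z,up,guard=4):
    "straight over, down slowly onto contact, open, up"
    from bench import env,monitor
    env.reach([*xy,up],q(a)); env.movel([*xy,z+.02],velocity=.15); env.hold(.2)
    hit=env.movel([*xy,z-.002],velocity=.03,guard=guard)
    s=monitor.sense();print("down",hit,np.round(s["position"],4),"gap",s["finger_gap"],s["clock"])
    env.release(); env.movel([*xy,up],velocity=.15)
E
python3 - <<'E'
from bench import env,monitor
from h import *
D=dict(np.load("pics/side0.npz"));k=1.5625
print("bottle",[ray(D,u/k,v/k,0).round(3)[:2] for u,v in[(204,282),(222,289),(241,280)]])
pick((.566,-.2437),np.pi/2,.152,25)
env.movel([.566,-.2437,.22],velocity=.1)
s=monitor.sense();print(s["finger_gap"],s["contact_force"])
shot("w2")
E
```

```text
bottle [array([ 0.838, -0.142]), array([ 0.803, -0.148]), array([ 0.793, -0.181])]
grip 0.24143634884634987 24.682994850736577 [ 0.5662 -0.2438  0.1522] 4.3417
0.23793478970103646 [ 0.02252858  0.81664153 -0.97653258]
```

View pics/w2.png

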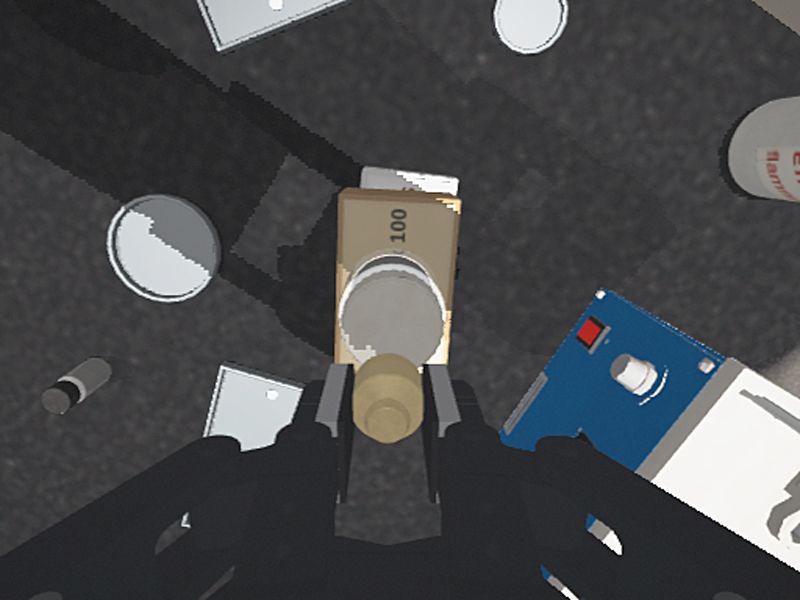

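Weight is held upright between the pads at (388,400), jar cap centred at about (394,315). Place it and look at the short bay on the way back.

```bash
python3 - <<'E'
from bench import env,monitor
from h import *
W=dict(np.load("pics/w2.npz"));k=1.5625
print("jar cap",ray(W,394/k,315/k,.146),"wseat",ray(W,530/k,14/k,.005),"jarseat",ray(W,163/k,248/k,.009))
place((.6537,-.0908),np.pi/2,.009,.15)
env.reach([.53,-.14,.27],q(np.pi/2)); shot("w3"); print(monitor.sense()["clock"])
E
```

```text
jar cap [ 0.56846482 -0.24286299  0.146     ] wseat [ 0.65433964 -0.09090973  0.005     ] jarseat [ 0.40917842 -0.23801818  0.009     ]
down True [ 0.6536 -0.0908  0.0106] gap 0.237606738057747 7.7667
10.3
```

View pics/w3.png

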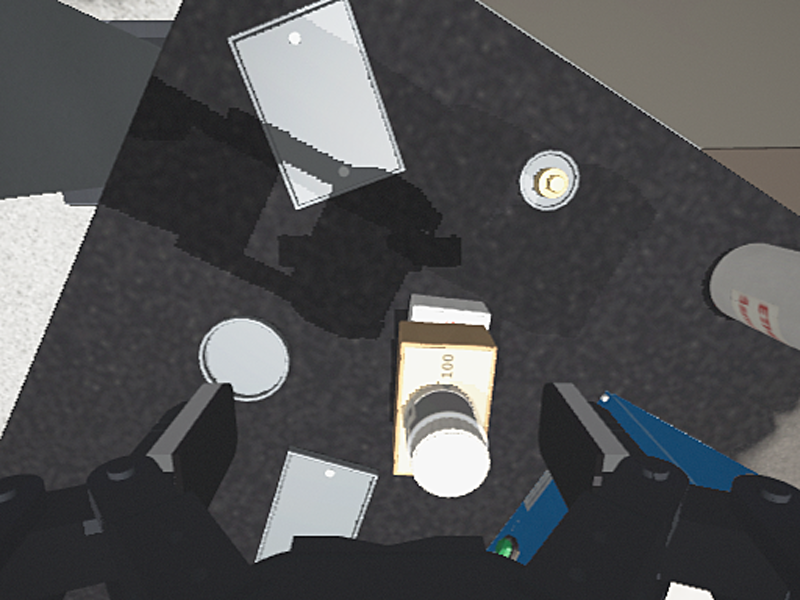

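Weight stands in its seat (551,182). Short bay corners (229,39),(347,0),(405,170),(298,209). Next the jar.

```bash
python3 - <<'E'
from bench import env,monitor
from h import *
W=dict(np.load("pics/w3.npz"));k=1.5625
r=np.array([ray(W,u/k,v/k,.01)[:2] for u,v in[(229,39),(347,0),(405,170),(298,209)]]);e=np.roll(r,-1,0)-r
print(r.mean(0).round(4),np.linalg.norm(e,axis=1).round(3),np.degrees(np.arctan2(e[:,1],e[:,0])).round(1),"jarseat",ray(W,244/k,359/k,.009),"weight",ray(W,555/k,182/k,.029),"wseat",ray(W,549/k,180/k,.006))
a=np.pi/2
pick((.5673,-.2437),a,.097,25)
env.movel([.5673,-.2437,.2],velocity=.12); print(monitor.sense()["finger_gap"])
place((.4097,-.2385),a,.016,.16)
env.reach([.55,-.30,.28],q(a)); shot("w4"); print(monitor.sense()["clock"])
E
```

```text
[ 0.4807 -0.0391] [0.088 0.122 0.088 0.127] [  16.3  -70.1 -160.4  109.9] jarseat [ 0.4087616  -0.23812563  0.009     ] weight [ 0.65186828 -0.0908761   0.029     ] wseat [ 0.65441794 -0.09064466  0.006     ]
grip 0.58858355937395 26.793092424049973 [ 0.5675 -0.2439  0.0977] 12.8667
0.5810964787904345
down True [ 0.4096 -0.2384  0.0175] gap 0.5856966557901677 16.3417
18.7417
```

View pics/w4.png

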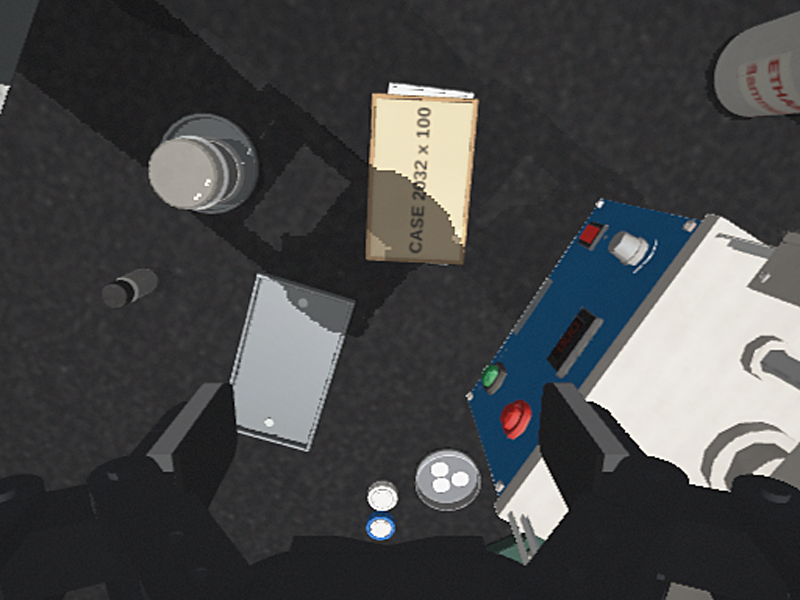

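Jar stands in its seat (205,165). Brown carton top corners are (373,93),(478,99),(463,264),(366,262). Take it next.

```bash
python3 - <<'E'
from bench import env,monitor
from h import *
W=dict(np.load("pics/w4.npz"));k=1.5625
r=np.array([ray(W,u/k,v/k,.084)[:2] for u,v in[(373,93),(478,99),(463,264),(366,262)]]);e=np.roll(r,-1,0)-r
c=r.mean(0);yaw=np.arctan2(*( (r[0]+r[1]-r[2]-r[3])*[-1,1]));print(c.round(4),np.degrees(yaw),np.linalg.norm(e,axis=1).round(3))
assert np.hypot(*(c-[.570,-.249]))<.006 and abs(yaw)<.1
a=np.pi/2+yaw
pick(c,a,.049,50,up=.15)
env.movel([*c,.15],velocity=.1); s=monitor.sense();print(s["finger_gap"],s["contact_force"])
place((.4805,-.039),np.pi/2+np.radians(20),.016,.15)
env.reach([.57,-.30,.25],q(np.pi/2)); shot("w5"); print(monitor.sense()["clock"])
shot("d5","side")
E
```

```text
[ 0.5697 -0.2489] -2.860669719248494 [0.065 0.104 0.065 0.106]
grip 0.7624391331483514 57.52352178096771 [ 0.57   -0.2492  0.05  ] 21.0833
0.7631920259237165 [ 0.24900118 -0.1395574  -3.74805109]
down True [ 0.4803 -0.0389  0.0179] gap 0.7644063828700958 24.85
27.4
```

View pics/w5.png

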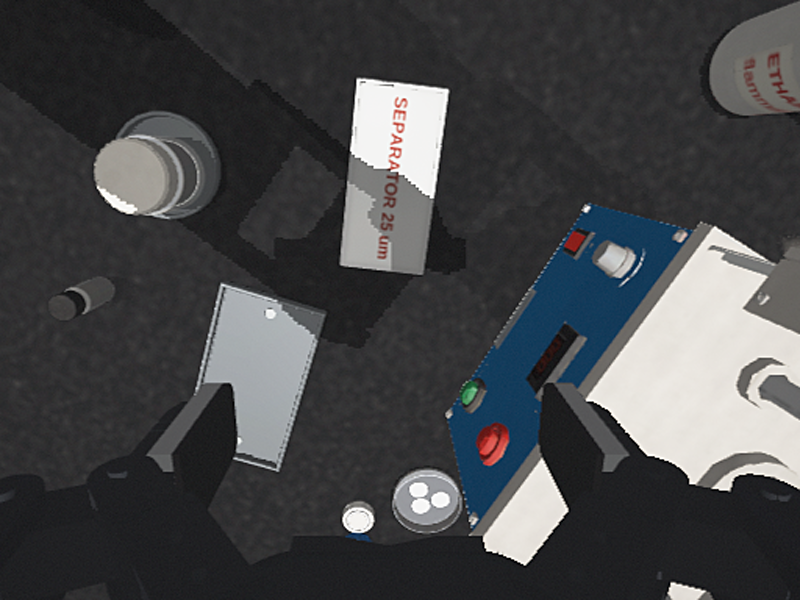

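View pics/d5.png

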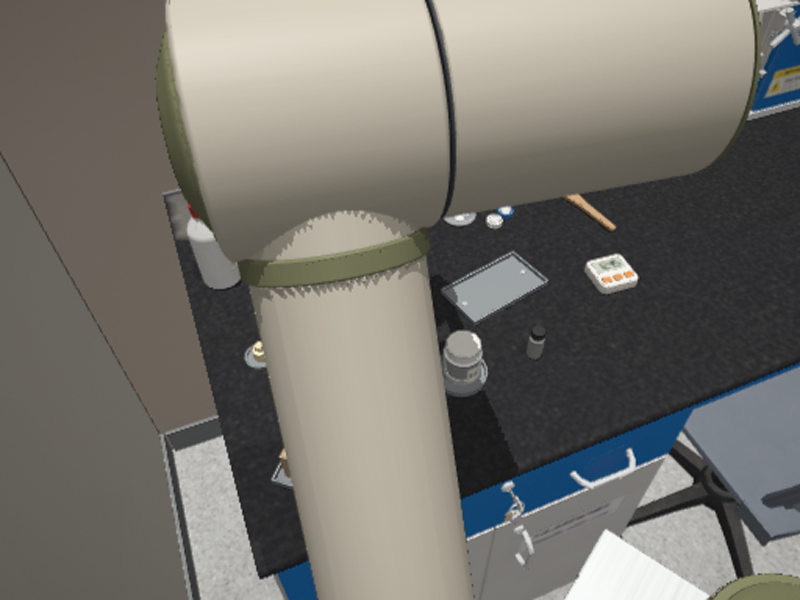

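White carton's top corners: (357,78),(450,88),(424,275),(340,267). The side view shows the vial undisturbed and the jar seated.

```bash
python3 - <<'E'
from bench import env,monitor
from h import *
W=dict(np.load("pics/w5.npz"));k=1.5625
r=np.array([ray(W,u/k,v/k,.036)[:2] for u,v in[(357,78),(450,88),(424,275),(340,267)]]);e=np.roll(r,-1,0)-r
c=r.mean(0);yaw=np.arctan2(*((r[0]+r[1]-r[2]-r[3])*[-1,1]));print(c.round(4),np.degrees(yaw),np.linalg.norm(e,axis=1).round(3))
assert np.hypot(*(c-[.574,-.249]))<.008 and abs(yaw)<.17
pick(c,np.pi/2+yaw,.008,35,up=.12)
env.movel([*c,.12],velocity=.1); s=monitor.sense();print(s["finger_gap"],s["contact_force"])
place((.460,-.4095),np.pi/2-np.radians(17),.011,.12)
env.reach([.50,-.33,.36],q(np.pi/2)); shot("w6")
env.set_joints([-1.507,0.313,1.498,0,1.331,-.223]);shot("s6","scene");shot("d6","side"); print(monitor.sense()["clock"])
E
```

```text
[ 0.573  -0.2484] -6.44484673369068 [0.06  0.125 0.06  0.125]
grip 0.6932443988462105 39.233803153038025 [ 0.5733 -0.2486  0.0088] 29.925
0.6947136747486338 [ 0.38779668 -0.19498019 -2.31805328]
down True [ 0.4598 -0.4093  0.0117] gap 0.6966416022692787 33.5583
37.4917
```

View pics/w6.png

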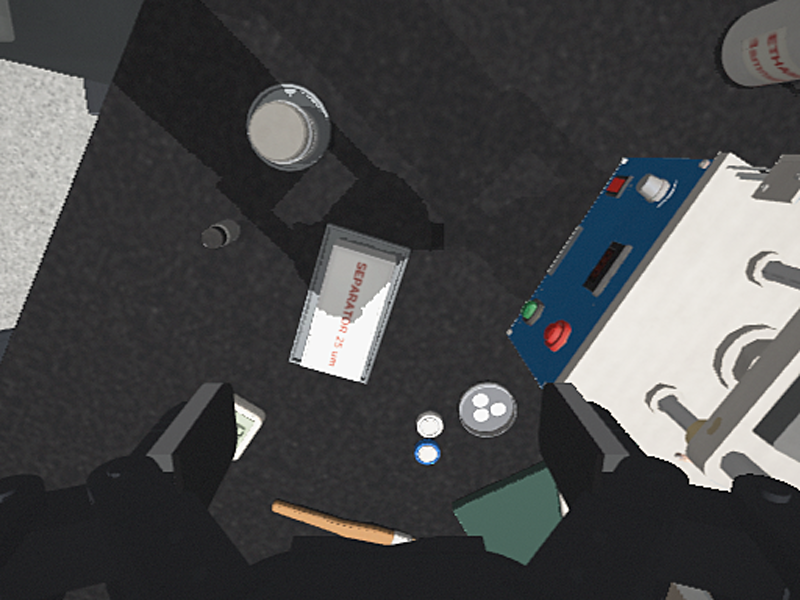

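View pics/s6.png

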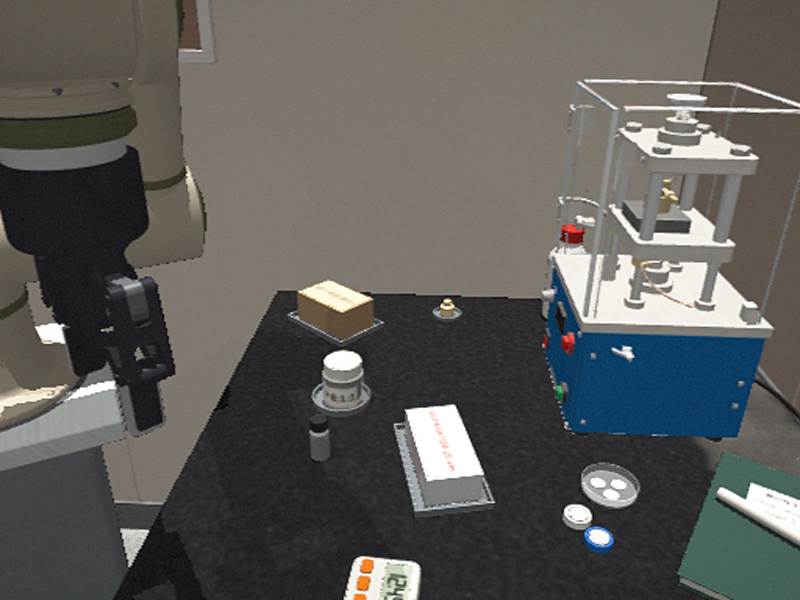

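View pics/d6.png

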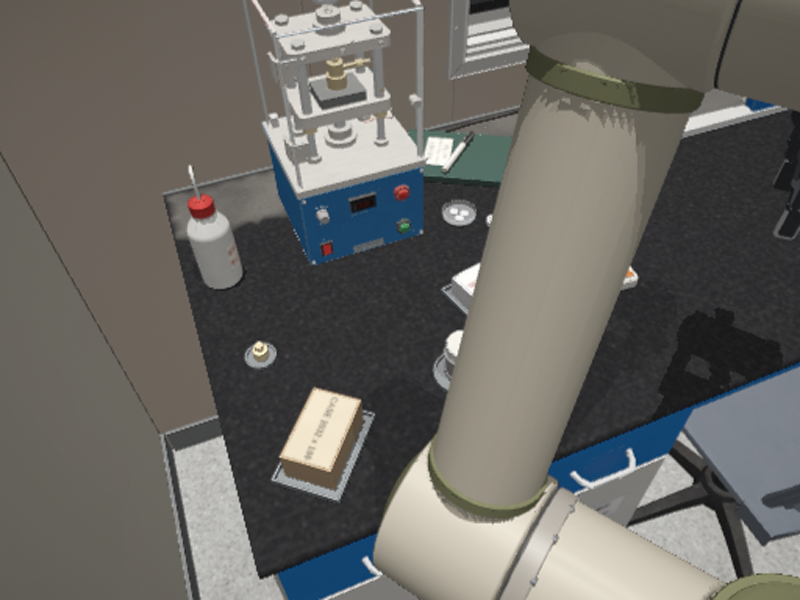

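All appear seated: white carton top in the scene view (405,408),(459,405),(483,471),(426,478); brown top in the side view (316,388),(363,399),(331,472),(282,461). A numeric check against the bays, which share the same views.

```bash
python3 - <<'E'
from h import *
k=1.5625
def box(l,t,pts,z):
    f=dict(np.load(f"pics/{t}.npz"));r=np.array([ray(f,u/k,v/k,z)[:2] for u,v in pts]);e=np.roll(r,-1,0)-r
    print(l,r.mean(0).round(4),np.linalg.norm(e,axis=1).round(3),np.degrees(np.arctan2(e[:,1],e[:,0])).round(1))
box("white","s6",[(405,408),(459,405),(483,471),(426,478)],.039)
box("longbay","s6",[(394,422),(461,419),(493,505),(415,513)],.01)
box("white w","w6",[(334,243),(397,257),(363,380),(301,365)],.039)
box("longbay w","w6",[(327,224),(410,247),(367,383),(290,362)],.01)
box("brown","d6",[(316,388),(363,399),(331,472),(282,461)],.051)
box("shortbay","d6",[(315,399),(374,412),(340,500),(273,480)],.01)
box("brown s","s6",[(298,290),(328,281),(373,303),(341,312)],.051)
box("jar/seat","w6",[(280,132)]*2,.065);box("seat","w6",[(288,127)]*2,.009)
box("weight","d6",[(260,344)]*2,.029);box("wseat","d6",[(261,355)]*2,.005)
E
```

```text
white [ 0.4639 -0.4089] [0.065 0.118 0.061 0.123] [ -20.6 -109.2  163.8   72.9]
longbay [ 0.4604 -0.411 ] [0.083 0.148 0.082 0.153] [ -21.8 -108.7  161.6   71.7]
white w [ 0.462  -0.4065] [0.059 0.127 0.062 0.125] [ -12.7 -105.   165.2   73.4]
longbay w [ 0.4594 -0.4087] [0.083 0.15  0.083 0.148] [ -15.6 -106.8  163.4   73.2]
brown [ 0.4756 -0.0377] [0.064 0.106 0.061 0.108] [-158.3  109.5   23.8  -68.8]
shortbay [ 0.4764 -0.0369] [0.083 0.128 0.088 0.125] [-157.2  110.9   20.2  -71.4]
brown s [ 0.481  -0.0434] [0.057 0.11  0.056 0.105] [  12.4  -72.8 -172.8  108. ]
jar/seat [ 0.4122 -0.2445] [0. 0.] [0. 0.]
seat [ 0.4085 -0.2382] [0. 0.] [0. 0.]
weight [ 0.651  -0.0933] [0. 0.] [0. 0.]
wseat [ 0.6526 -0.0909] [0. 0.] [0. 0.]
```

```bash
python3 -c "
from bench import env,job
env.hold(.5);print(job.hand_in())"
```

```text
the job is handed in; nothing more can be done
None
```

I took the pile apart, put all four supplies in their own places, left the vial untouched, and handed the job in at about 38 s of the 112 s. The final pictures put each item inside its tolerance; the largest offset was the jar's, about 7 mm of the 13 mm allowed. The hand-in returned no verdict.

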